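Unhook the coil board from its test stand

TASK

Take the circuit board with the round coil out of its test stand: first lift the sprung hold-down finger by its upright grip and swing it aside, clear of the board, then lift the board out by the coil and set it down gently, flat on the floor of the steel tray. Do not drop the board, and leave the finger swung aside.

Things in the scene. Friction and masses are not known exactly. Their poses are not given: they have to be found in the camera images.
- coil_board: green circuit board 90 x 60 x 5 mm (x, y, z), level in a stand's nest, 22 mm above the bench, guides 4 mm up its edges. At its middle an upright round copper coil, 36 mm across, 5 to 35 mm above the underside; grey terminals (14 mm high) towards -x; a notch in the +x edge. Origin: centre of the underside, z up. About 90 g. The like stand with a square grey block on its board is not meant.
- hold_down (a joint): swing of the coil stand's steel finger about its upright post, rad: 0 = over the board; grows counter-clockwise seen from above; clear of the board from 0.9, stop at 1.6. A spring in the post pulls the finger down (4 to 9 N), and at 0 a pin under its tip sits 4.5 mm deep in the board's notch: lift it 8 to 15 mm before turning. Let go, it drops and stays at its angle.
- grip (a point): on the post's axis, where to pinch the finger's black upright grip: a plate 44 long (x) x 12 thick (y) mm, top 14 mm above and foot 23 mm below this point, which is 66 mm above the bench at rest. Frame turns with the finger: z up; at swing 0, x points along the finger away from the board, and the coil is 95 mm along -x. The 14 mm wide finger runs 64 mm along -x. Stand base 200 x 96 mm.
- tray: shallow open steel tray, 190 x 150 mm outside (x, y), walls 4 mm thick and 25 mm high, inner floor 4 mm above its underside; empty, loose on the bench, 0.7 kg. Origin: centre of its underside, z up.
Mind the look-alikes: they are no part of the job. What is shaped like the tray but brown is not meant.

How it is judged:
By the outcome, as a careful person would: the job done as asked, in the order asked, and still so for the second after the job is handed in, with the robot touching nothing.
It also fails if it takes over 51 s, if anything falls off the work surface, if the arm or the gripper's body presses on something with over 40 N, if the wrist force passes 120 N, or if a joint passes its speed limit or range.

ROBOT

A 6-joint arm with a two-finger parallel gripper is mounted at the origin on the work surface. World frame = base frame: x ahead of the robot, y to its left, z up, the work surface at z = 0. Lengths are in m, angles in degrees, forces in N, time in s.
With the tool pointing down it reaches from about 0.375 to 0.9 m from the base axis. Payload 3.1 kg.
Tool frame: the origin (TCP) lies at the very end of the fingers, on their centre line; the grasp point (between the pads) lies 19 mm behind it; z points along the fingers, y is the line along which they close (so a half turn about z gives the same grasp; the last joint's range is limited). The gripper opens to 87 mm and grips with 3 to 60 N. Pads are 19 mm wide; open, the fingers measure 117 mm over their backs; the gripper's body (75 mm by 190 mm) begins 51 mm behind the grasp point.
Start: joints at [55.835, 30.224, 82.088, -0, 67.689, -10.227], TCP at [0.254, 0.571, 0.223] pointing down, gripper open.
Joint ranges: [-176.69, 176.69], [-43.24, 126.21], [12.49, 139.97], [-82, 262], [0, 151.66], [-163.58, 163.58]. Speed limits (degrees/s): [159.86, 159.86, 180, 180, 180, 180].

INTERFACE

Orientations are given as a 3x3 rotation matrix whose columns are the frame's x, y, z axes.
In Python, from rig import * gives the robot as it stands.
- The arm moves only by the tool jog_arm, never from a script. Its arguments are lists of equal length, an entry for each row: "delta_pos": the shift along the world's x, y, z in cm, a list of three; "turn": the turn about the world's z in degrees; "grip": the closure, from 0 (fully open) to 1 (shut). In form: {"delta_pos": [[x, y, z], ...], "turn": [turn, ...], "grip": [grip, ...]}. A call has 1 to 12 rows; each row is the pose to reach, as a shift and turn from the pose commanded when the call began; what a row does not reach only later rows make up. A row lasts 1/8 s, in which the tool goes at most 62.5 mm and 10.7 degrees, less where a joint would pass 70% of its speed; a pose out of reach is approached as far as the arm can. A call with a gripper value outside its range is refused whole. The fingers move at their own pace and stop on an object; the grip force is fixed at half the most. Time passes only in rows, so rows that repeat a pose let the fingers close. It gives the time, the measured TCP pose, the force, the opening and the grip force at its end, in the units of the state.
- read_state(): the state, without advancing time (a new reading comes with each control period).
- capture(name): name is "side" or "top" or "wrist"; returns a dict with "color" (420x560x3 uint8, blue, green, red), "fovy" (degrees; the focal length in pixels is half the picture's height over the tangent of half this angle, whatever the lens; pixels are square), "cx", "cy" (the principal point, pixels), "camera_from_world" (4x4, takes a point from world to camera coordinates). Camera axes: x right, y up, looking along -z (the intrinsics and any distortion apply to the point x, -y, -z); pixel columns grow to the right and rows downward; lengths in m; the calibration is good to about 2 mm. The wrist camera is an equidistant fisheye: a pixel r from the principal point sees the ray r / f radians off the axis. A picture is of the moment at which its call begins. There is no depth.
- hand_in(): hands the job in; it is judged then, once.
The state is a dict: "time_s": time; "joint_positions": joint angles; "qvel": joint speeds; "tau": joint torques, N m; "position": TCP position; "tcp_rot": TCP orientation; "force": force on the tool from outside, world axes, zero at the start; "moment": the same for the moment, N m; "opening": opening from 0.0 (shut) to 1.0 (fully open); "grasp_force": force on a finger pad.
Only numpy, scipy, OpenCV 4.12 (cv2) and the standard library are available. Lean on these libraries where they do the work, as an engineer would, in place of code of your own. Each camera call takes 0.05 s, during which the arm holds its last target. There are 200 camera calls.

## Working session

There is one attempt and no reset: what is moved stays moved. The work goes in short steps, Python scripts to look and compute and a tool call to move; the robot and the scene stay as the last step left them, time stands still between calls to the robot, and variables do not carry over. Pictures are saved under pics/ and viewed, at most 10 in all, crops included, and the job is handed in when it is done.

Besides the shell and the picture viewer there is one more tool, called after ">>>" in YAML: its name, and indented under it one key for each argument. jog_arm: Moves the arm, as the interface text tells. Its arguments: {"type":"object","properties":{"delta_pos":{"type":"array"},"turn":{"type":"array"},"grip":{"type":"array"}},"required":["delta_pos","turn","grip"]}

```bash
mkdir -p pics; cat > h.py <<'E'
from rig import *
import numpy as np, cv2
def ray(c,u,v,fish=False):
    h,w=c["color"].shape[:2]; f=h/2/np.tan(np.radians(c["fovy"]/2))
    x,y=u-c["cx"],v-c["cy"]
    if fish:
        r=np.hypot(x,y); t=r/f; d=np.array([np.sin(t)*x/max(r,1e-9),-np.sin(t)*y/max(r,1e-9),-np.cos(t)])
    else: d=np.array([x/f,-y/f,-1.])
    M=np.array(c["camera_from_world"]); R=M[:3,:3]; o=-R.T@M[:3,3]
    return o,R.T@d
def onplane(c,u,v,z,fish=False):
    o,d=ray(c,u,v,fish); return o+d*(z-o[2])/d[2]
def proj(c,p,fish=False):
    M=np.array(c["camera_from_world"]); q=M[:3,:3]@np.asarray(p,float)+M[:3,3]
    f=c["color"].shape[0]/2/np.tan(np.radians(c["fovy"]/2)); x,y,z=q[0],-q[1],-q[2]
    if fish:
        r=np.hypot(x,y); t=np.arctan2(r,z); return c["cx"]+f*t*x/r, c["cy"]+f*t*y/r
    return c["cx"]+f*x/z, c["cy"]+f*y/z
E
python3 - <<'E'
from h import *
import pickle
d={n:capture(n) for n in("top","side","wrist")}
pickle.dump(d,open("c0.pkl","wb"))
for n in d:
    cv2.imwrite(f"pics/{n}0.png",d[n]["color"]); c=d[n]; M=np.array(c["camera_from_world"]); print(n,c["fovy"],c["cx"],c["cy"],-M[:3,:3].T@M[:3,3],M[:3,:3].round(2).tolist(),[k for k in c])
print(read_state())
E
```

```text
top 56.123593452891775 284.6793374393183 206.2161546779581 [0.39974728 0.09983034 1.07265301] [[-0.02, -1.0, 0.01], [1.0, -0.02, 0.09], [-0.09, 0.01, 1.0]] ['color', 'fovy', 'cx', 'cy', 'camera_from_world']
side 42.70105040129755 280.1267403396809 205.83193832303797 [ 0.16194142 -0.98842058  0.66491513] [[0.96, -0.27, 0.0], [0.13, 0.45, 0.89], [-0.24, -0.85, 0.46]] ['color', 'fovy', 'cx', 'cy', 'camera_from_world']
wrist 65.70646984690485 279.6058655304018 209.00885070919213 [0.17867949 0.60389307 0.38420979] [[0.41, 0.91, -0.0], [-0.87, 0.39, -0.29], [-0.26, 0.12, 0.96]] ['color', 'fovy', 'cx', 'cy', 'camera_from_world']
{'time_s': 0.15, 'joint_positions': array([ 5.58350256e+01,  3.02698844e+01,  8.21430937e+01,  2.59100591e-04,
        6.76926415e+01, -1.02270979e+01]), 'qvel': array([-0.04395367, -0.13106989, -0.22254667,  0.1044398 ,  0.01298068,
        0.01665431]), 'tau': array([ 3.96595669e-04, -4.40429842e+01, -1.76843995e+01,  6.33004191e-02,
        5.52574452e-02, -9.06144987e-05]), 'position': array([0.25321016, 0.57073752, 0.22174282]), 'tcp_rot': array([[-9.13985058e-01,  4.05746515e-01, -1.03867973e-03],
       [ 4.05747709e-01,  9.13983850e-01, -1.52293243e-03],
       [ 3.31411976e-04, -1.81337941e-03, -9.99998301e-01]]), 'force': array([-0.31513504,  0.15511297, -0.37855929]), 'moment': array([ 0.05215074, -0.01337396, -0.05190928]), 'grasp_force': 0.0, 'opening': 1.0020510518274888}
```

View pics/top0.png

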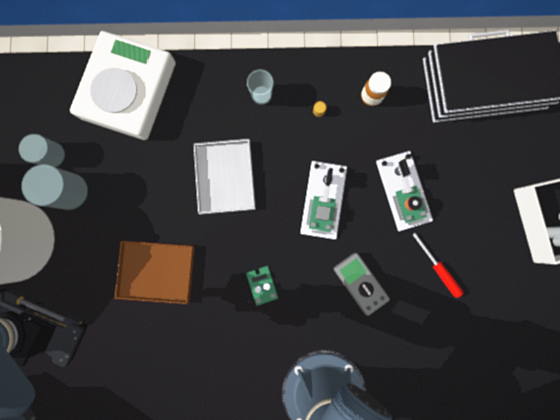

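View pics/side0.png

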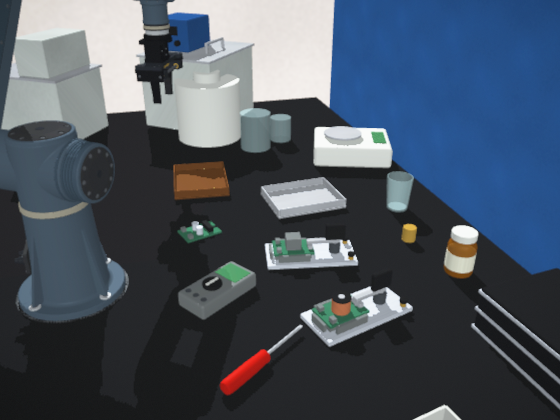

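The top view shows the coil stand at about (404,191), coil at (414,202) and black grip at about (405,170). The steel tray is at (225,176), the decoy stand at (324,200) and the brown tray at (155,271). The side view shows the coil at (341,305) and the grip at about (380,297). Next I'll enlarge both and measure.

```bash
python3 - <<'E'
from h import *
import pickle
d=pickle.load(open("c0.pkl","rb"))
t=d["top"]["color"][145:240,365:445]; s=d["side"]["color"][280:345,295:420]
a=cv2.resize(t,None,fx=5,fy=5,interpolation=cv2.INTER_CUBIC); b=cv2.resize(s,None,fx=3.2,fy=3.2,interpolation=cv2.INTER_CUBIC)
im=np.zeros((480,800,3),np.uint8); im[:a.shape[0],:400]=a; im[:b.shape[0],400:800]=b[:, :400]
tr=cv2.resize(d["top"]["color"][130:225,185:265],None,fx=2.6,fy=2.6); im[215:215+tr.shape[0],400:400+tr.shape[1]]=tr
cv2.imwrite("pics/crop0.png",im)
c=d["top"];img=c["color"]
def big(m,x0,x1,y0,y1):
    mm=np.zeros_like(m); mm[y0:y1,x0:x1]=m[y0:y1,x0:x1]
    k=max(cv2.findContours(mm,cv2.RETR_EXTERNAL,cv2.CHAIN_APPROX_NONE)[0],key=cv2.contourArea); return k
hsv=cv2.cvtColor(img,cv2.COLOR_BGR2HSV)
def rect(name,k,z):
    P=np.array([onplane(c,u,v,z)[:2] for u,v in k[:,0,:].astype(float)],np.float32)*1000
    r=cv2.minAreaRect(P); print(name,r); return r
w=((hsv[...,1]<60)&(hsv[...,2]>110)).astype(np.uint8)*255
rect("tray",big(w,180,270,130,225),.025)
g=((hsv[...,0]>40)&(hsv[...,0]<95)&(hsv[...,1]>90)&(hsv[...,2]>40)).astype(np.uint8)*255
rect("board",big(g,375,440,150,240),.027)
w2=cv2.morphologyEx(((hsv[...,2]>60).astype(np.uint8)*255),cv2.MORPH_CLOSE,np.ones((9,9)))
rect("base",big(w2,368,436,148,236),.01)
E
```

```text
tray ((576.7750244140625, 252.52011108398438), (193.67677307128906, 153.5177001953125), 3.7264273166656494)
board ((489.4190673828125, -246.99110412597656), (85.64769744873047, 57.96053695678711), 15.520846366882324)
base ((518.2538452148438, -238.3441162109375), (229.45587158203125, 104.24459838867188), 15.204938888549805)
```

View pics/crop0.png

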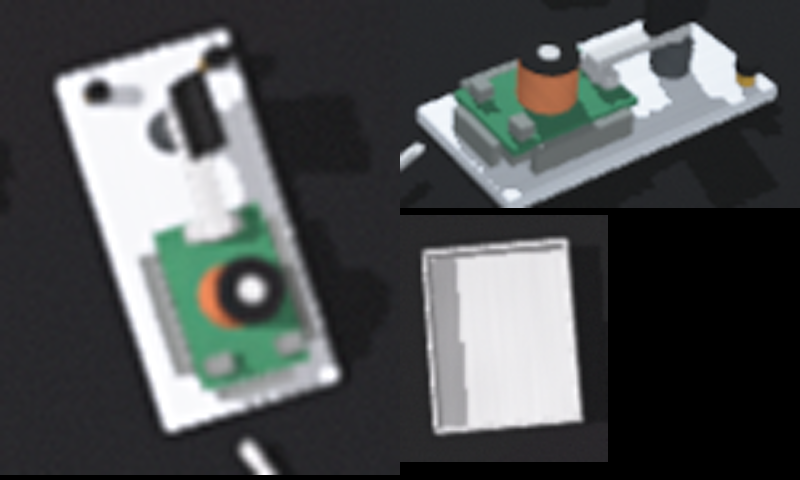

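The crops show the coil's white top centre at about (415.4,203) in top and (341,296) in side. The grip's top centre is about (404.6,167.6) in top.

```bash
python3 - <<'E'
from h import *
import pickle
d=pickle.load(open("c0.pkl","rb"))
c=d["top"]
co=onplane(c,415.4,203,.057); gr=onplane(c,404.6,167.6,.080)
print("coil top",co,"side proj",proj(d["side"],co)); print("grip",gr,"side proj",proj(d["side"],gr))
v=gr-co; print(np.hypot(*v[:2]),np.degrees(np.arctan2(v[1],v[0])))
p=read_state()["position"]; print("to grip",(gr-p)*100)
E
```

```text
coil top [ 0.48929448 -0.24936378  0.057     ] side proj (np.float64(340.6277446565243), np.float64(296.9214082282027))
grip [ 0.57873772 -0.21847833  0.08      ] side proj (np.float64(378.97651818584546), np.float64(269.9191922222413))
0.09462559509230806 19.0501972578711
to grip [ 32.55275591 -78.92158438 -14.17428197]
```

>>> jog_arm:
  delta_pos:
    - [5,-6,0]
    - [10,-12,0]
    - [14,-18,0]
    - [17,-24,0]
    - [20,-30,0]
    - [22,-36,0]
    - [24,-42,0]
    - [26,-48,0]
    - [28,-54,0]
    - [30,-60,0]
    - [31,-66,0]
    - [32,-72,0]
  turn: [-10,-20,-30,-40,-50,-60,-70,-80,-90,-100,-110,-120]
  grip: [0,0,0,0,0,0,0,0,0,0,0,0]

```text
time_s: 1.65
position: [0.5642, -0.1028, 0.2223]
tcp_rot: [[0.812, 0.584, -0.0], [0.584, -0.812, 0.0], [0.0, -0.0, -1.0]]
force: [1.0, -0.4, 0.1]
opening: 1.0
grasp_force: 0.0
```

>>> jog_arm:
  delta_pos:
    - [0.4,-5,0]
    - [0.4,-7,0]
    - [0.4,-7,0]
    - [0.4,-7,0]
  turn: [-10,-20,-20.5,-20.5]
  grip: [0,0,0,0]

```text
time_s: 2.15
position: [0.5674, -0.1696, 0.2222]
tcp_rot: [[0.963, 0.271, -0.001], [0.271, -0.963, 0.001], [-0.001, -0.001, -1.0]]
force: [-0.9, -0.4, 0.2]
opening: 0.994
grasp_force: 0.0
```

```bash
python3 - <<'E'
from h import *
import pickle
d={n:capture(n) for n in("wrist","side")}; pickle.dump(d,open("c1.pkl","wb"))
s=read_state(); print(s["time_s"],s["position"],s["tcp_rot"].round(3).tolist(),s["qvel"].round(2),s["joint_positions"].round(1))
cv2.imwrite("pics/w1.png",cv2.resize(d["wrist"]["color"],(800,600),interpolation=cv2.INTER_CUBIC))
M=np.array(d["wrist"]["camera_from_world"]);print(-M[:3,:3].T@M[:3,3])
E
```

```text
2.25 [ 0.56766514 -0.16916898  0.22248851] [[0.962, 0.271, -0.001], [0.271, -0.962, 0.001], [-0.0, -0.001, -1.0]] [ 0.19  0.03 -0.25 -0.17 -0.09  0.36] [-27.4  27.7  86.9   0.   65.4  46.8]
[ 0.64360596 -0.14767986  0.38469314]
```

View pics/w1.png

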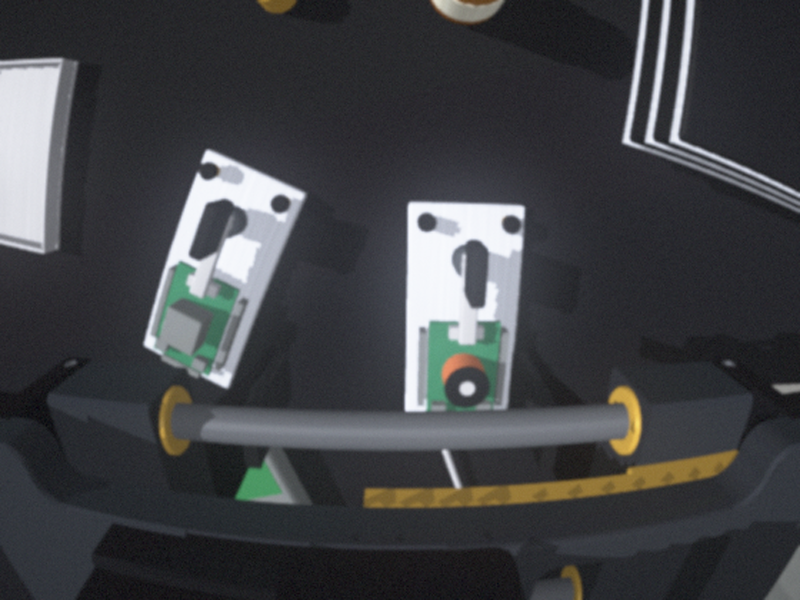

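The wrist view shows the coil's white centre at about (468,388) of 800, the black grip plate at about (478,275), and the stand on the picture's axis. I'll enlarge the plate to fit its edges.

```bash
python3 - <<'E'
from h import *
import pickle
d=pickle.load(open("c1.pkl","rb")); 
im=d["wrist"]["color"][135:300,275:380]
a=cv2.resize(im,None,fx=3.6,fy=3.6,interpolation=cv2.INTER_CUBIC)
a=np.clip(255*(a/255.)**.5,0,255).astype(np.uint8)
s=d["side"]["color"][245:345,295:420]; b=cv2.resize(s,None,fx=3.3,fy=3.3,interpolation=cv2.INTER_CUBIC);b=(255*(b/255.)**.5).astype(np.uint8)
o=np.zeros((600,800,3),np.uint8);o[:a.shape[0],:a.shape[1]]=a;o[:b.shape[0],385:385+b.shape[1]]=b[:,:415]
cv2.imwrite("pics/w1c.png",o)
E
```

```text
(no output)
```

View pics/w1c.png

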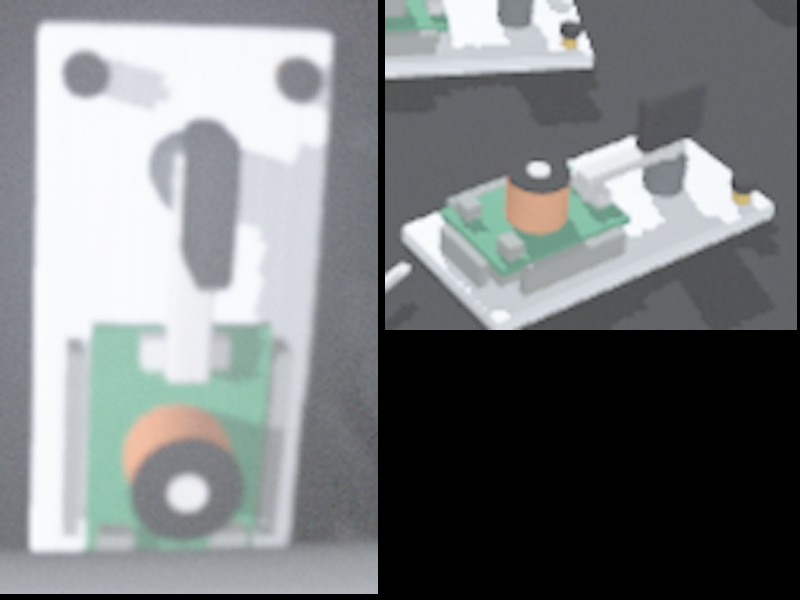

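The enlarged wrist crop shows the plate's top face spanning about x 198–236, y 150–288, so its centre is (217,219). The coil's white centre is at (187,493). In the side crop the top edge of the plate is centred near (672,95).

```bash
python3 - <<'E'
from h import *
import pickle
d=pickle.load(open("c1.pkl","rb")); w=d["wrist"]; s=d["side"]; t=pickle.load(open("c0.pkl","rb"))["top"]
W=lambda u,v,z: onplane(w,275+u/3.6,135+v/3.6,z,True)
co=W(187,493,.057); gr=W(217,219,.080)
print("coil",co,"grip",gr); v=gr-co; print(np.hypot(*v[:2]),np.degrees(np.arctan2(v[1],v[0])))
a=[W(*q,.08) for q in((198,150),(236,150),(198,288),(236,288))]
print([x.round(4)[:2].tolist() for x in a])
print("finger tip mid",W(188,380,.045),"base corners",W(40,22,.01),W(332,32,.01))
print("side pix of grip",proj(s,gr),"meas",295+(672-385)/3.3,245+95/3.3,"coil",proj(s,co),295+(538-385)/3.3,245+170/3.3)
print("top pix grip",proj(t,gr),"coil",proj(t,co))
E
```

```text
coil [ 0.48883504 -0.24677166  0.057     ] grip [ 0.58119141 -0.22114878  0.08      ]
0.09584482489661943 15.505869378332068
[[0.5979, -0.2102], [0.6008, -0.2202], [0.561, -0.2223], [0.5639, -0.2326]]
finger tip mid [ 0.52165059 -0.23755176  0.045     ] base corners [ 0.61330934 -0.16320943  0.01      ] [ 0.63787823 -0.25564844  0.01      ]
side pix of grip (np.float64(380.75505597139943), np.float64(270.4867149361189)) meas 381.969696969697 273.7878787878788 coil (np.float64(339.8775065608686), np.float64(296.13461272256745)) 341.3636363636364 296.5151515151515
top pix grip (np.float64(405.59343351248106), np.float64(166.63082776936204)) coil (np.float64(414.4142001545804), np.float64(203.1980095730923))
```

>>> jog_arm:
  delta_pos:
    - [1.3,-5.25,0]
    - [1.3,-5.25,-5]
    - [1.3,-5.25,-10]
    - [1.3,-5.25,-12]
    - [1.3,-5.25,-12]
    - [1.3,-5.25,-12]
  turn: [-0.2,-0.2,-0.2,-0.2,-0.2,-0.2]
  grip: [0,0,0,0,0,0]

```text
time_s: 3.0
position: [0.5819, -0.2229, 0.1037]
tcp_rot: [[0.964, 0.266, 0.002], [0.266, -0.964, -0.001], [0.002, 0.002, -1.0]]
force: [0.4, 0.1, -0.2]
opening: 0.999
grasp_force: 0.0
```

```bash
python3 - <<'E'
from h import *
import pickle
d={n:capture(n) for n in("wrist","side","top")}; pickle.dump(d,open("c2.pkl","wb"))
s=read_state(); print(s["time_s"],s["position"],s["tcp_rot"].round(4).tolist())
a=cv2.resize(d["wrist"]["color"],(800,600),interpolation=cv2.INTER_CUBIC)
a=np.clip(255*(a/255.)**.5,0,255).astype(np.uint8); cv2.imwrite("pics/w2.png",a)
print("plate top ctr expected",np.array(proj(d["wrist"],[.5807,-.2217,.08],True))*800/560)
E
```

```text
3.15 [ 0.58194316 -0.22345223  0.10423093] [[0.9641, 0.2657, 0.0027], [0.2657, -0.9641, -0.0016], [0.0022, 0.0023, -1.0]]
plate top ctr expected [397.74480713 349.18097997]
```

View pics/w2.png

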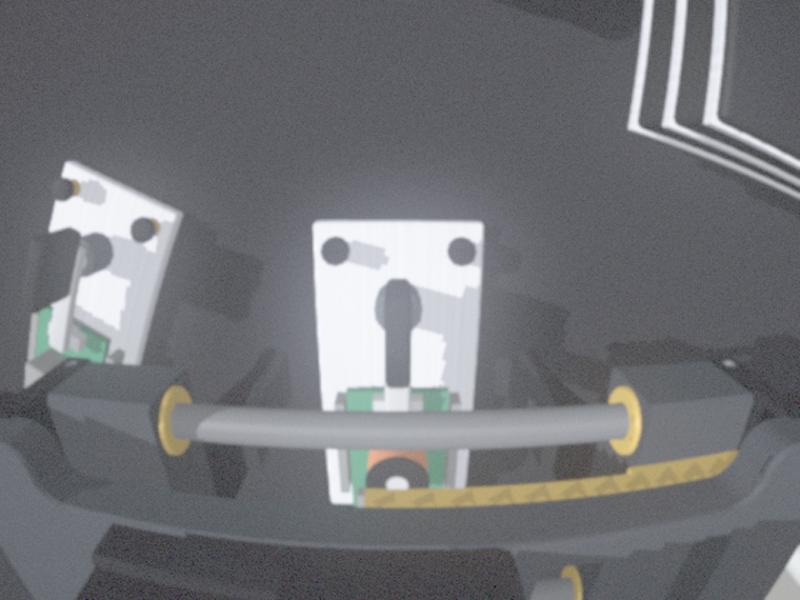

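The plate's top face is at about (398,345), within a few pixels of the predicted (398,349), and centred between the fingers. I'll descend and pinch.

>>> jog_arm:
  delta_pos:
    - [-0.12,0.15,0]
    - [-0.12,0.15,-2]
    - [-0.12,0.15,-4]
    - [-0.12,0.15,-5.4]
    - [-0.12,0.15,-5.4]
    - [-0.12,0.15,-5.4]
  turn: [0,0,0,0,0,0]
  grip: [0,0,0,0,0,0]

```text
time_s: 3.9
position: [0.5801, -0.2221, 0.0491]
tcp_rot: [[0.964, 0.265, 0.001], [0.265, -0.964, -0.001], [0.001, 0.001, -1.0]]
force: [0.0, -0.3, 0.4]
opening: 1.001
grasp_force: 0.0
```

>>> jog_arm:
  delta_pos:
    - [0,0,0]
    - [0,0,0]
    - [0,0,0]
    - [0,0,0]
    - [0,0,0]
    - [0,0,0]
    - [0,0,0]
    - [0,0,0]
  turn: [0,0,0,0,0,0,0,0]
  grip: [0.5,0.8,1,1,1,1,1,1]

```text
time_s: 4.9
position: [0.5797, -0.2218, 0.0485]
tcp_rot: [[0.964, 0.265, -0.0], [0.265, -0.964, 0.0], [-0.0, -0.0, -1.0]]
force: [-0.5, -0.7, 0.1]
opening: 0.173
grasp_force: 0.0
```

>>> jog_arm:
  delta_pos:
    - [0,0,0]
    - [0,0,0]
    - [0,0,0]
    - [0,0,0]
  turn: [0,0,0,0]
  grip: [1,1,1,1]

```text
time_s: 5.4
position: [0.5799, -0.2224, 0.0486]
tcp_rot: [[0.964, 0.265, 0.001], [0.265, -0.964, -0.001], [0.0, 0.001, -1.0]]
force: [-0.2, -4.3, -1.3]
opening: 0.135
grasp_force: 30.0
```

>>> jog_arm:
  delta_pos:
    - [0,0,0.3]
    - [0,0,0.6]
    - [0,0,0.9]
    - [0,0,1.15]
    - [0,0,1.15]
    - [0,0,1.15]
  turn: [0,0,0,0,0,0]
  grip: [1,1,1,1,1,1]

```text
time_s: 6.15
position: [0.5798, -0.2223, 0.0595]
tcp_rot: [[0.964, 0.265, 0.0], [0.265, -0.964, -0.001], [0.0, 0.001, -1.0]]
force: [1.6, -5.1, -7.5]
opening: 0.133
grasp_force: 30.0
```

>>> jog_arm:
  delta_pos:
    - [0,-0.03,0]
    - [0,-0.05,0]
    - [0,-0.05,0]
    - [0,-0.05,0]
    - [0,-0.05,0]
    - [0,-0.05,0]
  turn: [3,8,13,18,23,25]
  grip: [1,1,1,1,1,1]

```text
time_s: 6.9
position: [0.5805, -0.2237, 0.0597]
tcp_rot: [[0.761, 0.649, 0.002], [0.649, -0.761, -0.002], [-0.0, 0.003, -1.0]]
force: [1.1, -8.3, -7.1]
opening: 0.134
grasp_force: 30.0
```

```bash
python3 - <<'E'
from h import *
s=read_state(); print(s["time_s"],s["position"],s["force"],s["moment"],s["joint_positions"].round(1))
E
```

```text
6.9 [ 0.58051108 -0.2237236   0.059723  ] [ 1.0985538  -8.33042778 -7.11156555] [-1.28771221 -0.3259527  -0.05329774] [-31.3  42.1  89.5  -0.1  48.2  18.3]
```

>>> jog_arm:
  delta_pos:
    - [0,0,0]
    - [0,0,0]
    - [0,0,0]
    - [0,0,0]
    - [0,0,0]
  turn: [5,10,15,20,25]
  grip: [1,1,1,1,1]

```text
time_s: 7.52
position: [0.5818, -0.2247, 0.0601]
tcp_rot: [[0.414, 0.91, 0.005], [0.91, -0.414, -0.004], [-0.002, 0.006, -1.0]]
force: [4.0, -8.8, -7.4]
opening: 0.132
grasp_force: 30.0
```

>>> jog_arm:
  delta_pos:
    - [0,0,0]
    - [0,0,0]
    - [0,0,0]
    - [0,0,0]
    - [0,0,0]
    - [0,0,0]
    - [0,0,0]
  turn: [5,10,15,20,25,25,25]
  grip: [1,1,1,1,1,1,1]

```text
time_s: 8.4
position: [0.5833, -0.2251, 0.0606]
tcp_rot: [[-0.006, 1.0, 0.008], [1.0, 0.006, -0.005], [-0.005, 0.008, -1.0]]
force: [6.5, -7.7, -8.6]
opening: 0.136
grasp_force: 30.0
```

>>> jog_arm:
  delta_pos:
    - [0,0,-0.4]
    - [0,0,-0.8]
    - [0,0,-1.0]
    - [0,0,-1.0]
    - [0,0,-1.0]
    - [0,0,-1.0]
    - [0,0,-1.0]
    - [0,0,-1.0]
    - [0,0,-1.0]
  turn: [0,0,0,0,0,0,0,0,0]
  grip: [1,1,1,0.5,0.5,0.5,0.5,0.5,0.5]

```text
time_s: 9.52
position: [0.5796, -0.2221, 0.0501]
tcp_rot: [[-0.006, 1.0, -0.0], [1.0, 0.006, 0.0], [0.0, -0.0, -1.0]]
force: [-0.3, -0.4, 0.1]
opening: 0.496
grasp_force: 0.0
```

>>> jog_arm:
  delta_pos:
    - [0,0,2]
    - [0,0,6]
    - [-3,-1,10]
    - [-9,-2.3,12]
    - [-9,-2.3,12]
    - [-9,-2.3,12]
  turn: [0,0,-5,-15,-25,-30]
  grip: [0.5,0.5,0.5,0.3,0.3,0.3]

```text
time_s: 10.28
position: [0.489, -0.2456, 0.1708]
tcp_rot: [[0.499, 0.867, 0.001], [0.867, -0.499, -0.0], [-0.0, 0.001, -1.0]]
force: [-0.7, 0.5, 0.5]
opening: 0.683
grasp_force: 0.0
```

```bash
python3 - <<'E'
from h import *
import pickle
d={n:capture(n) for n in("wrist","side","top")}; pickle.dump(d,open("c3.pkl","wb"))
s=read_state(); print(s["time_s"],s["position"],s["tcp_rot"].round(4).tolist(),s["force"],s["opening"])
g=lambda a:np.clip(255*(a/255.)**.5,0,255).astype(np.uint8)
o=np.zeros((600,800,3),np.uint8)
a=cv2.resize(g(d["wrist"]["color"]),(440,330),interpolation=cv2.INTER_CUBIC); b=cv2.resize(g(d["side"]["color"][245:345,295:420]),None,fx=2.7,fy=2.7,interpolation=cv2.INTER_CUBIC)
t=cv2.resize(g(d["top"]["color"][140:245,360:450]),None,fx=4,fy=4,interpolation=cv2.INTER_CUBIC)
o[:330,:440]=a; o[330:600,:337]=b[:270,:337]; o[:t.shape[0],440:800]=t
cv2.imwrite("pics/w3.png",o)
E
```

```text
10.425 [ 0.48956854 -0.24532264  0.17021289] [[0.4934, 0.8698, 0.0001], [0.8698, -0.4934, -0.0001], [-0.0, 0.0001, -1.0]] [0.76928527 0.36167953 0.37205789] 0.6939835467510227
```

View pics/w3.png

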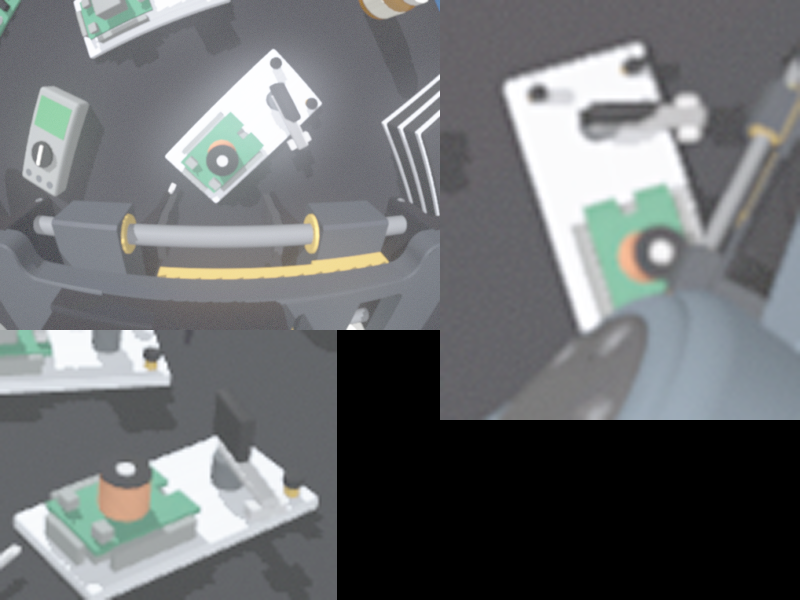

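The finger is swung aside, pointing off the base edge towards -y and clear of the board. The coil is still at top (415,203), and in the wrist view near (282,203). I'll measure the coil and the tray centre.

```bash
python3 - <<'E'
from h import *
import pickle
d=pickle.load(open("c3.pkl","rb")); w=d["wrist"]
def blob(c,u,v,z,fish):
    im=c["color"][v-9:v+10,u-9:u+10].min(2); m=(im>np.percentile(im,30)+60).astype(np.uint8)
    n,l,s,ce=cv2.connectedComponentsWithStats(m); k=l[9,9]; p=ce[k]+[u-9,v-9]; print(s[k],p,onplane(c,*p,z,fish))
blob(w,282,204,.057,True); blob(d["top"],415,203,.057,False); blob(d["side"],341,296,.057,False)
hsv=cv2.cvtColor(w["color"],cv2.COLOR_BGR2HSV)
m=((hsv[...,0]>40)&(hsv[...,0]<95)&(hsv[...,1]>80)).astype(np.uint8); m[:, :190]=0;m[:125]=0;m[260:]=0
k=max(cv2.findContours(m,0,cv2.CHAIN_APPROX_NONE)[0],key=cv2.contourArea)
P=np.array([onplane(w,*q,.027,True)[:2] for q in k[:,0].astype(float)],np.float32)*1000
print("board",cv2.minAreaRect(P))
E
```

```text
[  3   3  14  14 169] [282.53846154 204.40236686] [ 0.48978183 -0.24625563  0.057     ]
[ 6  6  6  6 28] [414.78571429 202.5       ] [ 0.49063285 -0.24783242  0.057     ]
[ 6  7  7  5 30] [341.06666667 295.93333333] [ 0.49117705 -0.2467995   0.057     ]
board ((489.30145263671875, -246.4073486328125), (88.46805572509766, 59.26803207397461), 15.6530122756958)
```

>>> jog_arm:
  delta_pos:
    - [0.1,-0.14,0]
    - [0.1,-0.14,-3]
    - [0.1,-0.14,-6]
    - [0.1,-0.14,-8]
    - [0.1,-0.14,-9]
    - [0.1,-0.14,-9]
    - [0.1,-0.14,-9]
  turn: [-9,-18,-27,-36,-44.8,-44.8,-44.8]
  grip: [0.3,0.3,0.3,0.3,0.3,0.3,0.3]

```text
time_s: 11.3
position: [0.491, -0.2468, 0.0803]
tcp_rot: [[0.963, 0.271, 0.0], [0.271, -0.963, -0.0], [0.0, 0.0, -1.0]]
force: [-0.8, 0.5, 0.3]
opening: 0.699
grasp_force: 0.0
```

>>> jog_arm:
  delta_pos:
    - [0,0,-1.5]
    - [0,0,-3]
    - [0,0,-4.3]
    - [0,0,-4.85]
    - [0,0,-4.85]
    - [0,0,-4.85]
  turn: [0,0,0,0,0,0]
  grip: [0.3,0.3,0.3,0.3,0.3,0.3]

```text
time_s: 12.05
position: [0.4909, -0.2468, 0.0318]
tcp_rot: [[0.963, 0.268, 0.0], [0.268, -0.963, -0.0], [0.0, 0.0, -1.0]]
force: [-0.5, 0.1, -0.2]
opening: 0.701
grasp_force: 0.0
```

>>> jog_arm:
  delta_pos:
    - [0,0,0]
    - [0,0,0]
    - [0,0,0]
    - [0,0,0]
    - [0,0,0]
    - [0,0,0]
    - [0,0,0]
    - [0,0,0]
  turn: [0,0,0,0,0,0,0,0]
  grip: [0.45,0.5,0.55,0.6,0.8,1,1,1]

```text
time_s: 13.05
position: [0.4907, -0.2467, 0.0316]
tcp_rot: [[0.963, 0.268, 0.0], [0.268, -0.963, -0.0], [0.0, 0.0, -1.0]]
force: [-0.2, -0.1, 1.4]
opening: 0.406
grasp_force: 30.0
```

>>> jog_arm:
  delta_pos:
    - [0,0,0]
    - [0,0,0.3]
    - [0,0,0.6]
    - [0,0,1]
    - [0,0,1.6]
    - [0,0,2.5]
    - [0,0,4]
    - [0,0,6]
    - [0,0,8]
    - [0,0,10]
    - [0,0,10]
  turn: [0,0,0,0,0,0,0,0,0,0,0]
  grip: [1,1,1,1,1,1,1,1,1,1,1]

```text
time_s: 14.42
position: [0.4918, -0.2475, 0.1338]
tcp_rot: [[0.963, 0.268, 0.004], [0.268, -0.963, -0.003], [0.003, 0.004, -1.0]]
force: [-0.2, 0.1, -1.3]
opening: 0.406
grasp_force: 30.0
```

```bash
python3 - <<'E'
from h import *
import pickle
d={n:capture(n) for n in("wrist","side","top")}; pickle.dump(d,open("c4.pkl","wb"))
s=read_state(); print(s["time_s"],s["position"],s["force"],s["moment"],s["opening"],s["grasp_force"])
g=lambda a:np.clip(255*(a/255.)**.5,0,255).astype(np.uint8)
o=np.zeros((600,800,3),np.uint8)
b=cv2.resize(g(d["side"]["color"][165:345,255:420]),None,fx=3.2,fy=3.2); o[:576,:528]=b
t=cv2.resize(g(d["top"]["color"][140:245,360:450]),None,fx=3,fy=3); o[:t.shape[0],530:800]=t
cv2.imwrite("pics/w4.png",o)
# tray refine, top view, inner floor and rim
c=d["top"]; hsv=cv2.cvtColor(c["color"],cv2.COLOR_BGR2HSV); w=((hsv[...,1]<60)&(hsv[...,2]>110)).astype(np.uint8); m=np.zeros_like(w); m[130:225,180:270]=w[130:225,180:270]
k=max(cv2.findContours(m,0,cv2.CHAIN_APPROX_NONE)[0],key=cv2.contourArea)
print("tray",cv2.minAreaRect(np.array([onplane(c,*q,.025)[:2]*1000 for q in k[:,0].astype(float)],np.float32)))
E
```

```text
14.575 [ 0.49025118 -0.24633996  0.13127672] [-0.18042541 -0.53189156 -1.43769832] [-0.02787744  0.10190876 -0.01245729] 0.40082479025440265 29.999995515681803
tray ((576.6469116210938, 252.6356201171875), (193.8626251220703, 153.5432891845703), 3.8178000450134277)
```

View pics/w4.png

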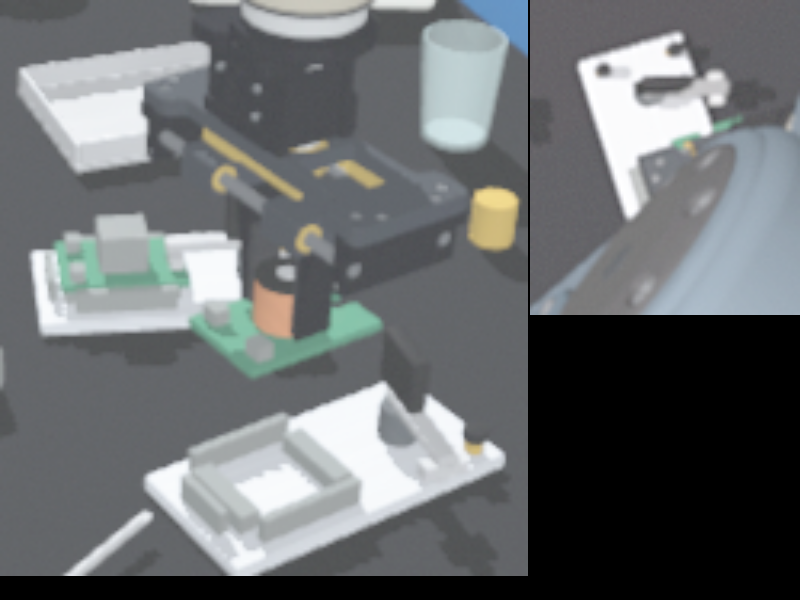

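The board is held level by the coil, the nest is empty and the finger is still aside. Now I'll carry it to the tray.

>>> jog_arm:
  delta_pos:
    - [0.5,2,0.5]
    - [1.2,5.5,1]
    - [2,10,1]
    - [3,15,1]
    - [4,20,1]
    - [5,25,1]
    - [6,30,1]
    - [7,35,1]
    - [7.8,40,1]
    - [8.3,44.5,1]
    - [8.6,48,1]
    - [8.65,49.9,1]
  turn: [0,-1,-2,-3,-4,-5,-6,-7,-8,-9.5,-11,-11.8]
  grip: [1,1,1,1,1,1,1,1,1,1,1,1]

```text
time_s: 16.08
position: [0.5756, 0.2557, 0.1408]
tcp_rot: [[0.998, 0.068, -0.002], [0.068, -0.998, 0.0], [-0.002, -0.0, -1.0]]
force: [-0.2, -0.4, -1.5]
opening: 0.402
grasp_force: 30.0
```

>>> jog_arm:
  delta_pos:
    - [0,0,0]
    - [0,0,0]
    - [0,0,0]
  turn: [0,0,0]
  grip: [1,1,1]

```text
time_s: 16.45
position: [0.5769, 0.2514, 0.1414]
tcp_rot: [[0.998, 0.065, -0.001], [0.065, -0.998, -0.0], [-0.001, 0.0, -1.0]]
force: [-0.5, 0.2, -0.2]
opening: 0.411
grasp_force: 30.0
```

>>> jog_arm:
  delta_pos:
    - [0,0,-1.5]
    - [0,0,-4]
    - [0,0,-6.5]
    - [0,0,-9]
    - [0,0,-10.5]
    - [0,0,-11.4]
    - [0,0,-11.9]
    - [0,0,-11.9]
    - [0,0,-11.9]
  turn: [0,0,0,0,0,0,0,0,0]
  grip: [1,1,1,1,1,1,1,1,1]

```text
time_s: 17.58
position: [0.5778, 0.2525, 0.0233]
tcp_rot: [[0.998, 0.066, 0.002], [0.066, -0.998, 0.0], [0.002, -0.0, -1.0]]
force: [0.4, -0.6, 0.3]
opening: 0.403
grasp_force: 30.0
```

>>> jog_arm:
  delta_pos:
    - [0,0,-0.2]
    - [0,0,-0.4]
    - [0,0,-0.5]
    - [0,0,-0.6]
    - [0,0,-0.7]
    - [0,0,-0.75]
    - [0,0,-0.75]
    - [0,0,-0.75]
  turn: [0,0,0,0,0,0,0,0]
  grip: [1,1,1,1,1,1,1,1]

```text
time_s: 18.58
position: [0.5772, 0.2524, 0.0151]
tcp_rot: [[0.998, 0.066, 0.0], [0.066, -0.998, 0.0], [0.0, -0.0, -1.0]]
force: [0.1, 0.9, -0.1]
opening: 0.406
grasp_force: 30.0
```

>>> jog_arm:
  delta_pos:
    - [0,0,-0.05]
    - [0,0,-0.1]
    - [0,0,-0.1]
    - [0,0,-0.1]
  turn: [0,0,0,0]
  grip: [1,1,1,1]

```text
time_s: 19.08
position: [0.5772, 0.2523, 0.014]
tcp_rot: [[0.998, 0.066, -0.0], [0.066, -0.998, -0.0], [-0.0, 0.0, -1.0]]
force: [-0.4, 0.4, -1.1]
opening: 0.408
grasp_force: 30.0
```

>>> jog_arm:
  delta_pos:
    - [0,0,-0.05]
    - [0,0,-0.05]
    - [0,0,-0.05]
  turn: [0,0,0]
  grip: [1,1,1]

```text
time_s: 19.45
position: [0.5772, 0.2523, 0.0136]
tcp_rot: [[0.998, 0.066, 0.0], [0.066, -0.998, 0.0], [0.0, -0.0, -1.0]]
force: [-0.1, -0.6, 0.1]
opening: 0.408
grasp_force: 30.0
```

>>> jog_arm:
  delta_pos:
    - [0,0,-0.05]
    - [0,0,-0.05]
    - [0,0,-0.05]
  turn: [0,0,0]
  grip: [1,1,1]

```text
time_s: 19.82
position: [0.5772, 0.2524, 0.0136]
tcp_rot: [[0.998, 0.066, 0.0], [0.066, -0.998, 0.0], [0.0, -0.0, -1.0]]
force: [-1.2, 0.1, 6.6]
opening: 0.408
grasp_force: 30.0
```

>>> jog_arm:
  delta_pos:
    - [0,0,-0.04]
    - [0,0,-0.04]
    - [0,0,-0.04]
  turn: [0,0,0]
  grip: [1,1,1]

```text
time_s: 20.2
position: [0.5773, 0.2524, 0.0136]
tcp_rot: [[0.998, 0.066, 0.0], [0.066, -0.998, 0.0], [0.0, -0.0, -1.0]]
force: [-1.3, -0.8, 8.4]
opening: 0.407
grasp_force: 30.0
```

The board is on the floor (contact force 8 N, height 13.6 mm as predicted). I'll ease off, open, rise straight up and move clear.

>>> jog_arm:
  delta_pos:
    - [0,0,0.06]
    - [0,0,0.06]
    - [0,0,0.06]
    - [0,0,0.06]
    - [0,0,0.06]
    - [0,0,0.06]
    - [0,0,0.06]
  turn: [0,0,0,0,0,0,0]
  grip: [1,0.5,0.4,0.3,0.3,0.3,0.3]

```text
time_s: 21.08
position: [0.5772, 0.2523, 0.0132]
tcp_rot: [[0.998, 0.066, 0.0], [0.066, -0.998, 0.0], [0.0, -0.0, -1.0]]
force: [-1.3, 0.1, 0.0]
opening: 0.695
grasp_force: 0.0
```

>>> jog_arm:
  delta_pos:
    - [0,0,1]
    - [0,0,2.5]
    - [0,0,5]
    - [0,0,8]
    - [0,0,12]
    - [0,0,16]
    - [-6,0,18]
    - [-10,0,18]
    - [-10,0,18]
    - [-10,0,18]
    - [-10,0,18]
  turn: [0,0,0,0,0,0,0,0,0,0,0]
  grip: [0.3,0.3,0.3,0.3,0.3,0.3,0.3,0.3,0.3,0.3,0.3]

```text
time_s: 22.45
position: [0.4789, 0.2524, 0.1936]
tcp_rot: [[0.998, 0.065, 0.002], [0.065, -0.998, 0.0], [0.002, -0.0, -1.0]]
force: [0.1, -0.9, -0.8]
opening: 0.701
grasp_force: 0.0
```

```bash
python3 - <<'E'
from h import *
d={n:capture(n) for n in("side","top")}
s=read_state(); print(s["time_s"],s["position"],s["force"])
g=lambda a:np.clip(255*(a/255.)**.5,0,255).astype(np.uint8)
o=np.zeros((600,800,3),np.uint8)
b=cv2.resize(g(d["side"]["color"][165:345,245:420]),None,fx=2.5,fy=2.5); o[:b.shape[0],:b.shape[1]]=b
t=cv2.resize(g(d["top"]["color"][120:245,180:440]),None,fx=1.35,fy=1.35); o[:t.shape[0],440:440+t.shape[1]]=t
cv2.imwrite("pics/w5.png",o)
E
```

```text
22.55 [0.47834845 0.25228914 0.19313141] [ 0.76866494 -0.36762655  1.56261845]
```

View pics/w5.png

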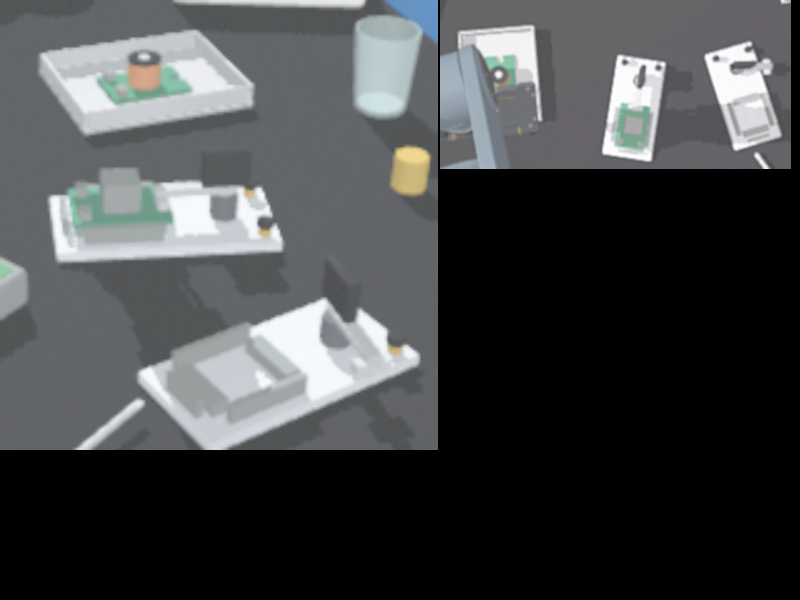

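The board lies flat in the middle of the steel tray (coil at (145,70) in the side crop). The finger is still swung aside and the gripper is clear.

```bash
python3 -c "
from rig import *
print(hand_in())"
```

```text
the job is handed in; nothing more can be done
None
```

The coil board lies flat on the floor of the steel tray, the hold-down finger is still swung aside, and the job was handed in at about 22.6 s with the robot touching nothing.

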